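# Fetch the channel sample from behind the supports for checking

## Task

On the plywood board three tall steel supports (a round tube, a square tube and a screw jack) hem in a small steel U-channel. Stand all three supports on the black rubber mat, then, with them still there, lay the channel open side up inside the rectangle drawn on the clipboard's sheet, centred and along its length, and then put each support back upright on the very spot where it stood at the start. Never tip a support over, and leave the angle piece and the pot of markers where they are.

Things in the scene. Friction and masses are not known exactly. Their poses are not given: they have to be found in the camera images.
- channel: the sample: a short U-channel of bare steel, open side up, 56 long (its x axis) x 40 wide (y) x 30 high, walls 3 thick, 0.14 kg; grip it across the 40 mm width. Origin: centre of its underside; z up. Starts on the board among the three supports, its x axis within about 0.1 rad of the board's
- round_tube: support: upright piece of round steel tube, outside diameter 44, bore 34, 100 high, about 0.45 kg; origin: centre of its underside, z up. Starts on the board next to the channel: in front of it, to its left or to its right
- square_tube: support: upright piece of square steel tube, 40 x 40 outside (faces across its x and y axes), wall 3, 90 high, about 0.33 kg; origin: centre of its underside, z up. Starts on the board in another of these three places
- jack: support: solid steel screw jack, 95 high, about 0.45 kg: round foot of diameter 52 and height 10, a cone narrowing to diameter 32 at height 52, then a round screw of diameter 32 up to the flat top; grip it by the screw. Origin: centre of its underside, z up. Starts on the board in the third of these places
- board: fixed plywood board, 240 (x) x 220 (y), top 6 above the table, with a ledge 12 wide and 28 high (from the table) along its far (+x) edge; origin: centre of its underside. Its x axis points roughly away from the robot. The channel stands about at its centre; the places of the supports are about 66 mm towards -x and 58 mm towards +y and -y of the centre
- mat: the side area: fixed black rubber mat, 270 long (its x) x 110 wide (y), top 4 above the table, on the left or the right of the board; origin: centre of its underside. Empty at the start
- clipboard: fixed small brown clipboard with a drawing sheet, 220 long (its x) x 160 wide (y), top 4 above the table, on the other side of the board. On it a drawn rectangle, 66 x 50 outside with lines 2 wide, long side along x, centred on the origin. Origin: centre of its underside. A steel clip 14 wide (x), 90 long (y), its top 14 above the table, is centred 100 mm towards +x
- angle: bystander: dark L-shaped steel angle piece, 50 x 32 x 25 high, loose on the far part of the board; origin: centre of its underside. Leave it. (A small loose stack of dark blanks with a tan pad on top, 45 x 60 x 24, lies likewise on the far part of the board)
- pen_pot: bystander: grey round pot of diameter 72 with markers, 120 high in all, loose on the table beyond the board; origin: centre of its underside. Leave it

How it is judged:
On the way, in this order (a step that is already met when the one before it is completed fails the run):
1. all three supports stand upright and released on the rubber mat (x of round_tube in the frame of mat between -0.13 and 0.13 m and y of round_tube in the frame of mat between -0.055 and 0.055 m and z of each of round_tube, square_tube, jack in the frame of mat below 0.008 m and angle between each of round_tube, square_tube, jack's own z axis and vertical below 0.1 rad and contact force between each of round_tube, square_tube, jack and the fingers below 0.5 N and x of square_tube in the frame of mat between -0.13 and 0.13 m and y of square_tube in the frame of mat between -0.055 and 0.055 m and x of jack in the frame of mat between -0.13 and 0.13 m and y of jack in the frame of mat between -0.055 and 0.055 m), for 0.2 s.
2. the channel lies released, open side up, in the drawn rectangle while the supports still stand on the mat (all of step 1 and horizontal distance between channel and clipboard below 0.012 m and z of channel in the frame of clipboard below 0.008 m and angle between the x axis of channel and the x axis of clipboard, either way round below 0.2 rad and angle between channel's own z axis and vertical below 0.1 rad and linear speed of channel below 0.02 m/s and contact force between channel and the fingers below 0.5 N), for 0.2 s.
At the end, for the whole second after the job is handed in: Channel flat, open side up, within 12 mm of the rectangle's centre and 0.2 rad of its length (either way round); each support upright within 15 mm of where it stood at the start; all released and at rest; angle piece and marker pot within 30 mm of their starts (horizontal distance between channel and clipboard below 0.012 m and z of channel in the frame of clipboard below 0.008 m and angle between the x axis of channel and the x axis of clipboard, either way round below 0.2 rad and angle between each of channel, round_tube, square_tube, jack's own z axis and vertical below 0.1 rad and linear speed of each of channel, round_tube, square_tube, jack below 0.02 m/s and contact force between each of channel, round_tube, square_tube, jack and the fingers below 0.5 N and distance of each of round_tube, square_tube, jack from where it was at the start of the episode below 0.015 m and distance of each of angle, pen_pot from where it was at the start of the episode below 0.03 m); the robot touches nothing.
It fails at once if the round tube is tipped over (more than 0.6 rad) (angle between round_tube's own z axis and vertical above 0.6 rad).
It fails at once if the square tube is tipped over (more than 0.6 rad) (angle between square_tube's own z axis and vertical above 0.6 rad).
It fails at once if the jack is tipped over (more than 0.6 rad) (angle between jack's own z axis and vertical above 0.6 rad).
It fails at once if the angle piece or the pot of markers is moved more than 30 mm (distance of any of angle, pen_pot from where it was at the start of the episode above 0.03 m).
It also fails if it takes over 136 s, if anything falls off the work surface, if the arm or the gripper's body presses on something with over 40 N, if the wrist force passes 120 N, or if a joint passes its speed limit or range.

## Robot

A 6-joint arm with a two-finger parallel gripper is mounted at the origin on the work surface. World frame = base frame: x ahead of the robot, y to its left, z up, the work surface at z = 0. Lengths are in m, angles in rad, forces in N, time in s.
With the tool pointing down it reaches from about 0.25 to 0.725 m from the base axis. Payload 4 kg.
Tool frame: the origin (TCP) lies midway between the tips of the shut fingers; the grasp point (between the pads) lies 19 mm behind it; z points along the fingers, y is the line along which they close (so a half turn about z gives the same grasp; the last joint's range is limited). The gripper opens to 85 mm and grips with 20 to 120 N. Pads are 22 mm wide; open, the fingers measure 114 mm over their backs; the gripper's body (76 mm by 85 mm) begins 54 mm behind the grasp point. The pads swing forward as they close: fully open they stand 13 mm farther back than shut.
Start: joints at [1.345, 0.241, 0.005, 1.335, 0, 1.571], TCP at [0.112, 0.487, 0.231] pointing down, gripper open.
Joint ranges: [-2.72, 2.72], [-1.05, 1.87], [-1.09, 1.28], [-1.99, 2.15], [-1.42, 1.44], [-3.14, 3.14]. Speed limits (rad/s): [2.79, 2.79, 3.14, 3.14, 3.14, 3.14].

## Interface

Orientations are given as a unit quaternion [x, y, z, w].
In Python, from workcell import get_obs, camera, job_done, silhouettes gives the robot as it stands. The module is installed in compiled form; this text tells all that it offers.
- The arm moves only by the tool drive_tool, never from a script. Its argument "increments" is a list of rows, each a list of 3 entries, a list of its own where there are three numbers: the shift along the world's x, y, z in mm, then the turn, a rotation vector about the world's x, y, z in degrees, then the opening, from 0 (shut) to 1 (fully open). A call has 1 to 8 rows; each row shifts and turns the commanded pose from where the row before left it; what a row does not reach is not made up. A row lasts 1/12 s, in which the tool goes at most 41.7 mm and 7.16 degrees, less where a joint would pass 70% of its speed; a pose out of reach is approached as far as the arm can. A call is refused whole if a number of a shift passes 41.7 or a number of a turn 7.16, either way. A call with a gripper value outside its range is refused whole. The fingers move at their own pace and stop on an object; the grip force is fixed at half the most. Time passes only in rows, so rows that do not move let the fingers close. It gives the time, the measured TCP pose, the force, the opening and the grip force at its end, in the units of the state.
- get_obs(): the state, without advancing time (a new reading comes with each control period).
- camera(name): name is "side" or "top"; returns a dict with "image" (384x512x3 uint8, red, green, blue), "K" (3x3 intrinsics, pixels), "k1" (the pictures are not rectified: a ray, as slopes to the right and down, at radius r is drawn at 1 + k1 r^2 times it, then the intrinsics apply), "view" (4x4, takes a point from world to camera coordinates). Camera axes: x right, y down, z forward; pixel columns grow to the right and rows downward; lengths in m; the calibration is good to about 2 mm. A picture is of the moment at which its call begins. There is no depth.
- job_done(): hands the job in; it is judged then, once.
Trained networks look in a picture, given as the dict that the camera call returned (one of the last four; its "shot" number tells which), for a name from the list of things; names that differ only in an ending like _2 or _b are one class to them, and where a whole thing is asked for, a point or a joint stands for the part that bears it (a point fixed in the world has none). Each returns a list of dicts, best first, with "conf" (0 to 1); they miss things now and then, are a little off and sometimes report something else, mostly with a low value. They report only what shows in the picture. A call takes as long as a camera call.
- silhouettes(query, picture): "region" (384x512 bool, what is visible of it) and "bbox" ([left, top, right, bottom] in pixels, round what is visible of it).
The state is a dict: "clock": time; "joint_pos": joint angles; "joint_vel": joint speeds; "tau": joint torques, N m; "eef_pos": TCP position; "tool_rot": TCP orientation; "ft_force": force on the tool from outside, world axes, zero at the start; "ft_torque": the same for the moment, N m; "grip_width": finger opening in m; "grasp_force": force on a finger pad.
Only numpy, scipy, OpenCV 4.12 (cv2) and the standard library are available. Lean on these libraries where they do the work, as an engineer would, in place of code of your own. Each camera call takes 0.05 s, during which the arm holds its last target. There are 200 camera calls.

## Working session

There is one attempt and no reset: what is moved stays moved. The work goes in short steps, Python scripts to look and compute and a tool call to move; the robot and the scene stay as the last step left them, time stands still between calls to the robot, and variables do not carry over. Pictures are saved under pics/ and viewed, at most 14 in all, crops included, and the job is handed in when it is done.

Besides the shell and the picture viewer there is one more tool, called after "Emit:" as name([rows], argument=value, ...), one row to a line, values as JSON. drive_tool: Moves the arm, as the interface text tells. Its arguments: {"type":"object","properties":{"increments":{"type":"array"}},"required":["increments"]}

```bash
mkdir -p pics; cat > h.py <<'E'
import numpy as np, cv2
from workcell import get_obs, camera, job_done, silhouettes
def ray(c,u,v):
    K=c["K"]; d=np.array([(u-K[0,2])/K[0,0],(v-K[1,2])/K[1,1]]); s=d.copy()
    for _ in range(20): s=d/(1+c["k1"]*(s@s))
    V=np.array(c["view"]);R=V[:3,:3];t=V[:3,3]
    return -R.T@t, R.T@np.array([s[0],s[1],1.])
def atz(c,u,v,z):
    o,d=ray(c,u,v); return o+d*(z-o[2])/d[2]
def proj(c,P):
    V=np.array(c["view"]);p=np.atleast_2d(P)@V[:3,:3].T+V[:3,3];s=p[:,:2]/p[:,2:]
    s=s*(1+c["k1"]*(s**2).sum(1,keepdims=True));K=c["K"]
    return np.c_[s[:,0]*K[0,0]+K[0,2],s[:,1]*K[1,1]+K[1,2]]
def save(n,im): cv2.imwrite("pics/"+n,im[...,::-1])
NAMES=["channel","round_tube","square_tube","jack","board","mat","clipboard","angle","pen_pot"]
E
python3 - <<'E'
from h import *
o=get_obs();print({k:np.round(v,3).tolist() for k,v in o.items()})
for n in("side","top"):
    c=camera(n);save(n+"0.png",c["image"]);C=-np.array(c["view"])[:3,:3].T@np.array(c["view"])[:3,3]
    print(n,C.round(3),np.round(c["K"],1).tolist(),c["k1"])
    for q in NAMES:
        print(q,[(round(s["conf"],2),np.round(s["bbox"]).tolist(),int(s["region"].sum())) for s in silhouettes(q,c)[:2]])
E
```

```text
{'clock': 0.0, 'joint_pos': [1.345, 0.241, 0.004, 1.335, 0.0, 1.571], 'joint_vel': [0.001, 0.0, -0.003, -0.0, 0.002, 0.002], 'tau': [0.0, -37.231, 25.241, 0.017, 0.0, 0.0], 'eef_pos': [0.112, 0.487, 0.23], 'tool_rot': [0.113, 0.994, -0.001, -0.0], 'ft_force': [0.022, -0.149, -0.339], 'ft_torque': [-0.024, 0.007, -0.021], 'grasp_force': 0.0, 'grip_width': 0.085}
side [ 0.41  -0.825  0.889] [[454.4, 0.0, 259.9], [0.0, 454.4, 187.5], [0.0, 0.0, 1.0]] -0.15198135973645768
channel []
round_tube [(0.71, [216.0, 169.0, 232.0, 208.0], 591)]
square_tube []
jack [(0.84, [236.0, 158.0, 258.0, 185.0], 414)]
board [(0.77, [202.0, 157.0, 299.0, 238.0], 3347)]
mat [(0.81, [160.0, 111.0, 250.0, 150.0], 1867), (0.36, [264.0, 164.0, 283.0, 181.0], 260)]
clipboard [(0.62, [207.0, 256.0, 318.0, 333.0], 6045)]
angle [(0.8, [263.0, 161.0, 283.0, 183.0], 261)]
pen_pot [(0.62, [288.0, 111.0, 315.0, 152.0], 779)]
top [0.451 0.01  1.03 ] [[449.0, 0.0, 252.8], [0.0, 449.0, 191.6], [0.0, 0.0, 1.0]] -0.182973516961738
channel [(0.61, [241.0, 189.0, 263.0, 221.0], 431)]
round_tube [(0.6, [243.0, 227.0, 266.0, 246.0], 238)]
square_tube [(0.88, [272.0, 194.0, 296.0, 217.0], 361)]
jack [(0.92, [216.0, 194.0, 238.0, 214.0], 424)]
board [(0.95, [205.0, 153.0, 301.0, 264.0], 7782)]
mat [(0.62, [84.0, 176.0, 144.0, 300.0], 5466)]
clipboard [(0.69, [342.0, 180.0, 409.0, 273.0], 6170)]
angle [(0.75, [215.0, 163.0, 233.0, 185.0], 285)]
pen_pot []
```

```bash
python3 - <<'E'
import cv2,numpy as np
t=cv2.imread("pics/top0.png");s=cv2.imread("pics/side0.png")
cv2.imwrite("pics/t.png",cv2.resize(t[130:310,70:420],(800,411)))
cv2.imwrite("pics/tz.png",cv2.resize(t[145:270,200:305],None,fx=4.7,fy=4.7,interpolation=cv2.INTER_CUBIC))
cv2.imwrite("pics/s.png",cv2.resize(s[90:345,130:350],None,fx=2.3,fy=2.3))
E
```

```text
(no output)
```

View pics/t.png

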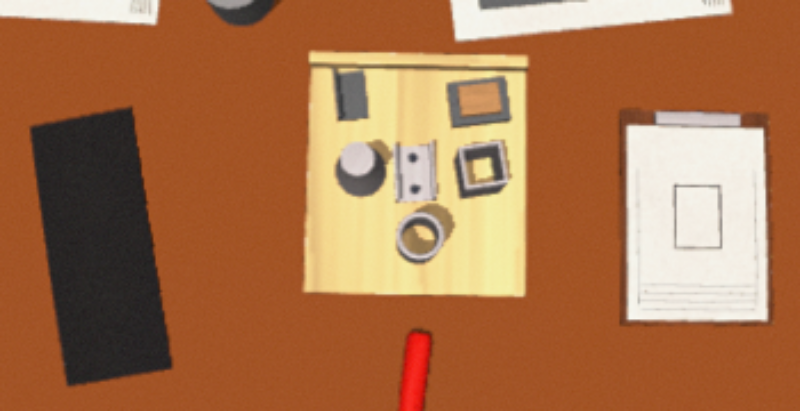

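View pics/tz.png

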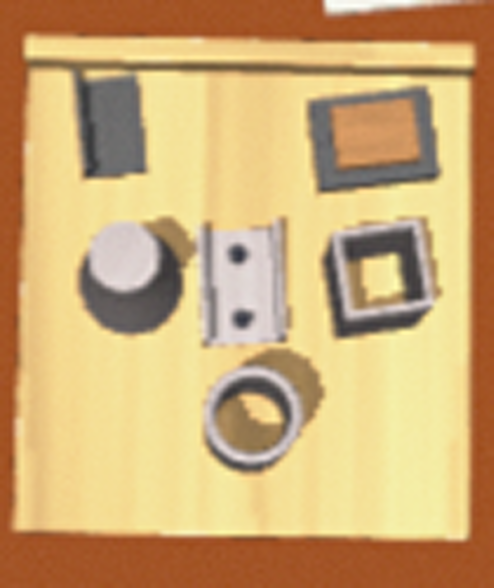

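View pics/s.png

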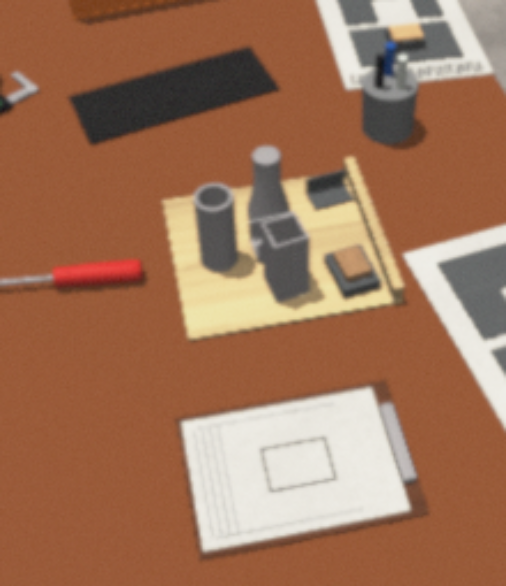

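Top view: jack is left of the channel (crop px ~125,275), square tube right (~380,280), round tube in front (~252,417); mat on the left, clipboard on the right with its rectangle. Next I fit poses.

```bash
cat >> h.py <<'E'
from scipy.optimize import minimize
def circ(d,z): a=np.linspace(0,2*np.pi,32,endpoint=False);return np.c_[d/2*np.cos(a),d/2*np.sin(a),0*a+z]
def box(l,w,z0,z1): return np.array([[sx*l/2,sy*w/2,z] for z in(z0,z1) for sx in(-1,1) for sy in(-1,1)])
MOD={"round_tube":np.r_[circ(.044,0),circ(.044,.1)],"square_tube":box(.04,.04,0,.09),
"jack":np.r_[circ(.052,0),circ(.052,.01),circ(.032,.052),circ(.032,.095)],"channel":box(.056,.04,0,.03),
"mat":box(.27,.11,.0,.004),"clipboard":box(.22,.16,0,.004),"board":box(.24,.22,0,.006),"angle":box(.05,.032,0,.025)}
def place(n,p,z0):
    c,s=np.cos(p[2]),np.sin(p[2]);P=MOD[n].copy();return P@np.array([[c,s,0],[-s,c,0],[0,0,1]])+[p[0],p[1],z0]
def hullmask(uv,S=4):
    m=np.zeros((384*S,512*S),np.uint8);h=cv2.convexHull(((uv+.5)*S-.5).astype(np.float32)).reshape(-1,2)
    cv2.fillConvexPoly(m,np.round(h*16).astype(np.int32),1,shift=4)
    return cv2.resize(m.astype(np.float32),(512,384),interpolation=cv2.INTER_AREA)
def fit(n,views,p0,z0,yaw=True):
    T=[]
    for c,reg in views:
        pts=np.argwhere(reg)[:,::-1].astype(np.int32);m=np.zeros((384,512),np.uint8)
        cv2.fillConvexPoly(m,cv2.convexHull(pts),1);T.append((c,m.astype(np.float32)))
    def f(q):
        p=np.array([q[0],q[1],q[2] if yaw else 0]);e=0
        for c,m in T: h=hullmask(proj(c,place(n,p,z0)));e+=1-np.minimum(h,m).sum()/np.maximum(h,m).sum()
        return e/len(T)
    s=[];q0=np.array(p0,float);sim=np.array([q0,q0+[.012,0,0],q0+[0,.012,0],q0+[0,0,.15]])
    r=minimize(f,q0,method="Nelder-Mead",options=dict(initial_simplex=sim,xatol=1e-4,fatol=1e-4,maxfev=160))
    return r.x,r.fun
E
python3 - <<'E'
from h import *
c=camera("top");cs=camera("side")
im=cv2.resize(c["image"],None,fx=4,fy=4,interpolation=cv2.INTER_CUBIC);ims=cv2.resize(cs["image"],None,fx=4,fy=4,interpolation=cv2.INTER_CUBIC)
for n,z in dict(round_tube=.006,square_tube=.006,jack=.006,channel=.006,mat=0,clipboard=0,board=0,angle=.006).items():
    S=silhouettes(n,c)
    if not S: print(n,"none");continue
    b=S[0]["bbox"];p0=atz(c,(b[0]+b[2])/2,(b[1]+b[3])/2,z+MOD[n][:,2].max()/2)
    p,e=fit(n,[(c,S[0]["region"])],[p0[0],p0[1],.05],z,n not in("round_tube","jack"))
    print(n,"top",p.round(4),round(e,3))
    if n in("round_tube","jack","mat","clipboard"):
        s2=silhouettes(n,cs)
        if s2: print("   side",[np.round(v,4) for v in fit(n,[(cs,s2[0]["region"])],p,z,n not in("round_tube","jack"))])
    for C,I in((c,im),(cs,ims)):
        h=cv2.convexHull((proj(C,place(n,p,z)).astype(np.float32)+.5)*4-.5).astype(np.int32);cv2.polylines(I,[h],True,(0,255,0),1)
        if "tube" in n or n=="jack":
            P=place(n,p,z);k=P[:,2]>P[:,2].max()-.001
            cv2.polylines(I,[cv2.convexHull((proj(C,P[k]).astype(np.float32)+.5)*4-.5).astype(np.int32)],True,(255,0,0),1)
save("ov.png",im[600:1070,780:1240]);save("ovs.png",ims[580:1000,760:1240])
save("ov_all.png",np.hstack([cv2.resize(im[600:1070,780:1240],(460,470)),]))
E
```

```text
round_tube top [ 0.5953  0.3274 -0.7431] 0.894
   side [array([ 0.5953,  0.3274, -0.7431]), np.float64(1.0)]
square_tube top [ 0.5789 -0.0684  0.1339] 0.058
jack top [0.5859 0.0485 0.0294] 0.059
   side [array([0.5846, 0.0553, 0.0381]), np.float64(0.1632)]
channel top [ 0.5825 -0.0059 -0.0173] 0.162
mat top [0.5144 0.3144 0.1739] 0.029
   side [array([0.5128, 0.3144, 0.1817]), np.float64(0.0528)]
clipboard top [ 0.5333 -0.2956 -0.0415] 0.017
   side [array([ 0.5328, -0.296 , -0.0383]), np.float64(0.0308)]
board top [ 0.5838 -0.0095 -0.036 ] 0.04
angle top [0.6613 0.0565 0.1312] 0.134
```

View pics/ov.png

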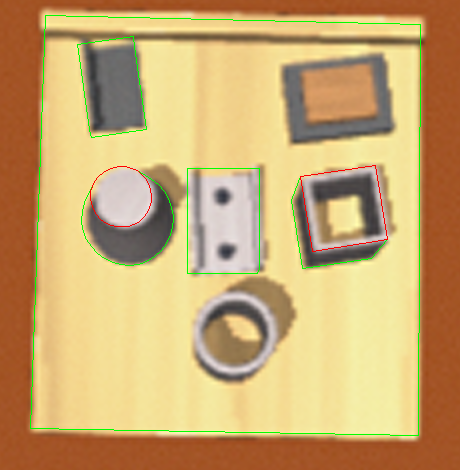

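View pics/ovs.png

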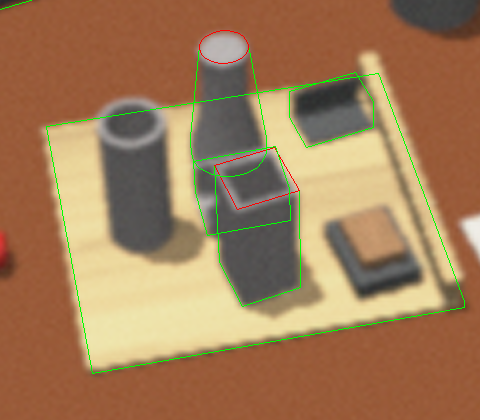

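Overlays fit the jack and square tube well, and the channel to about 1–2 mm. The round tube was missed by the net, but its rim centre is visible at px (254.0,233.2) top and (223.0,175.8) side.

```bash
python3 - <<'E'
from h import *
c=camera("top");cs=camera("side")
print(atz(c,254-.1,233.2-.1,.106),atz(cs,222.9,175.6,.106))
p=[.514,.3144,.178];
for s in(-.085,0,.085): print(s,p[0]+s*np.cos(p[2]),p[1]+s*np.sin(p[2]))
# refine rect centre on sheet
S=[(s["conf"],s["bbox"]) for s in silhouettes("round_tube",cs)];print(S[:2])
E
```

```text
[ 0.51302193 -0.01072071  0.106     ] [ 0.51388253 -0.01224982  0.106     ]
-0.085 0.4303430183591893 0.299349770010094
0 0.514 0.3144
0.085 0.5976569816408107 0.32945022998990603
[(0.71, [214.2, 168.0, 232.3, 207.7])]
```

Emit:
drive_tool([
  [[24, -30, 0], [0, 0, 1.6], 1],
  [[24, -30, 0], [0, 0, 1.6], 1],
  [[24, -30, 0], [0, 0, 1.6], 1],
  [[24, -30, 0], [0, 0, 1.6], 1],
  [[24, -30, 0], [0, 0, 1.6], 1],
  [[24, -30, 0], [0, 0, 1.6], 1],
  [[24, -30, 0], [0, 0, 1.6], 1],
  [[24, -30, 0], [0, 0, 1.6], 1],
])

```text
clock: 2.52
eef_pos: [0.3047, 0.2458, 0.2316]
tool_rot: [0.0, 1.0, 0.0, 0.0]
ft_force: [0.2, 0.7, 0.5]
grip_width: 0.0854
grasp_force: 0.0
```

Emit:
drive_tool([
  [[24, -30, 0], [0, 0, 0], 1],
  [[24, -30, 0], [0, 0, 0], 1],
  [[24, -30, 0], [0, 0, 0], 1],
  [[24, -30, 0], [0, 0, 0], 1],
  [[24, -30, 0], [0, 0, 0], 1],
  [[24, -30, 0], [0, 0, 0], 1],
  [[24, -30, 0], [0, 0, 0], 1],
  [[0, 0, 0], [0, 0, 0], 1],
])

```text
clock: 3.18
eef_pos: [0.4757, 0.0325, 0.2311]
tool_rot: [0.005, 1.0, -0.001, 0.001]
ft_force: [1.0, 0.9, 0.3]
grip_width: 0.0852
grasp_force: 0.0
```

Emit:
drive_tool([
  [[19, -22, 0], [0, 0, 0], 1],
  [[19, -22, 0], [0, 0, 0], 1],
  [[0, 0, -35], [0, 0, 0], 1],
  [[0, 0, -35], [0, 0, 0], 1],
  [[0, 0, -20], [0, 0, 0], 1],
  [[0, 0, 0], [0, 0, 0], 1],
  [[0, 0, 0], [0, 0, 0], 1],
])

```text
clock: 3.77
eef_pos: [0.5089, -0.0064, 0.1406]
tool_rot: [0.001, 1.0, 0.0, -0.002]
ft_force: [-0.8, -0.7, 0.8]
grip_width: 0.0855
grasp_force: 0.0
```

```bash
python3 - <<'E'
from h import *
c=camera("top");cs=camera("side");o=get_obs();print(o["eef_pos"],o["joint_pos"])
save("a.png",np.hstack([cv2.resize(x,None,fx=3,fy=3) for x in(c["image"][130:290,190:320],cs["image"][90:250,190:320])]))
E
```

```text
[ 0.51111531 -0.00639405  0.14303764] [-1.25297395e-02  3.16276278e-01 -1.29666045e-01  1.12201205e+00
  3.43673197e-05 -1.05412147e-02]
```

View pics/a.png

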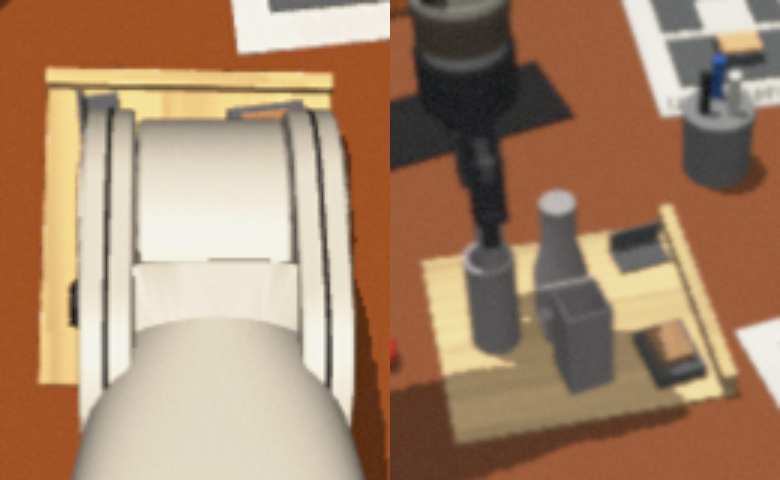

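The gripper sits centred over the round tube in the side picture (crop px ~487,240), so I descend.

Emit:
drive_tool([
  [[3, -4, -26], [0, 0, 0], 1],
  [[0, 0, -25], [0, 0, 0], 1],
  [[0, 0, -25], [0, 0, 0], 1],
  [[0, 0, 0], [0, 0, 0], 1],
  [[0, 0, 0], [0, 0, 0], 1],
])

```text
clock: 4.28
eef_pos: [0.5131, -0.0105, 0.0662]
tool_rot: [0.001, 1.0, 0.0, -0.0]
ft_force: [0.6, 0.4, 0.2]
grip_width: 0.0857
grasp_force: 0.0
```

Emit:
drive_tool([
  [[0, 0, 0], [0, 0, 0], 0],
  [[0, 0, 0], [0, 0, 0], 0],
  [[0, 0, 0], [0, 0, 0], 0],
  [[0, 0, 0], [0, 0, 0], 0],
  [[0, 0, 0], [0, 0, 0], 0],
  [[0, 0, 0], [0, 0, 0], 0],
  [[0, 0, 0], [0, 0, 0], 0],
  [[0, 0, 0], [0, 0, 0], 0],
])

```text
clock: 4.95
eef_pos: [0.5144, -0.0105, 0.0672]
tool_rot: [0.001, 1.0, 0.0, 0.002]
ft_force: [-1.4, 1.5, 6.6]
grip_width: 0.0423
grasp_force: 60.5
```

Emit:
drive_tool([
  [[0, 0, 20], [0, 0, 0], 0],
  [[0, 0, 30], [0, 0, 0], 0],
  [[0, 0, 30], [0, 0, 0], 0],
  [[-8, 20, 0], [0, 0, 0], 0],
  [[-8, 32, 0], [0, 0, 0], 0],
  [[-8, 32, 0], [0, 0, 0], 0],
  [[-8, 32, 0], [0, 0, 0], 0],
  [[-8, 32, 0], [0, 0, 0], 0],
])

```text
clock: 5.62
eef_pos: [0.4715, 0.1381, 0.1447]
tool_rot: [0.002, 1.0, -0.0, -0.001]
ft_force: [1.0, 1.1, -4.9]
grip_width: 0.042
grasp_force: 62.8
```

Emit:
drive_tool([
  [[-8, 32, 0], [0, 0, 0], 0],
  [[-8, 32, 0], [0, 0, 0], 0],
  [[-8, 32, 0], [0, 0, 0], 0],
  [[-8, 32, 0], [0, 0, 0], 0],
  [[-11, 22, 0], [0, 0, 0], 0],
  [[0, 12, -30], [0, 0, 0], 0],
  [[0, 0, -30], [0, 0, 0], 0],
  [[0, 0, 0], [0, 0, 0], 0],
])

```text
clock: 6.28
eef_pos: [0.4249, 0.2972, 0.0791]
tool_rot: [0.0, 1.0, -0.004, -0.005]
ft_force: [-1.2, -3.1, -6.8]
grip_width: 0.0419
grasp_force: 63.4
```

Emit:
drive_tool([
  [[3, 0, -8], [0, 0, 0], 0],
  [[0, 0, 0], [0, 0, 0], 0],
  [[0, 0, 0], [0, 0, 0], 0],
])

```text
clock: 6.53
eef_pos: [0.4339, 0.2992, 0.0781]
tool_rot: [0.002, 1.0, 0.0, 0.001]
ft_force: [1.0, 1.2, -4.7]
grip_width: 0.0424
grasp_force: 63.5
```

Emit:
drive_tool([
  [[0, 0, -9], [0, 0, 0], 0],
  [[0, 0, -3], [0, 0, 0], 0],
  [[0, 0, -2], [0, 0, 0], 0],
  [[0, 0, -1], [0, 0, 0], 0],
  [[0, 0, 0], [0, 0, 0], 0],
])

```text
clock: 6.95
eef_pos: [0.4339, 0.2994, 0.0652]
tool_rot: [0.001, 1.0, 0.001, 0.001]
ft_force: [-3.1, -1.8, 11.1]
grip_width: 0.0425
grasp_force: 65.2
```

Emit:
drive_tool([
  [[0, 0, 0], [0, 0, 0], 1],
  [[0, 0, 0], [0, 0, 0], 1],
  [[0, 0, 0], [0, 0, 0], 1],
  [[0, 0, 0], [0, 0, 0], 1],
  [[0, 0, 0], [0, 0, 0], 1],
  [[0, 0, 30], [0, 0, 0], 1],
  [[0, 0, 35], [0, 0, 0], 1],
  [[0, 0, 35], [0, 0, 0], 1],
])

```text
clock: 7.62
eef_pos: [0.4321, 0.2987, 0.1624]
tool_rot: [0.001, 1.0, -0.001, -0.001]
ft_force: [0.1, -0.3, 0.4]
grip_width: 0.0855
grasp_force: 0.0
```

Emit:
drive_tool([
  [[20, -31, 0], [0, 0, 0], 1],
  [[20, -31, 0], [0, 0, 0], 1],
  [[20, -31, 0], [0, 0, 0], 1],
  [[20, -31, 0], [0, 0, 0], 1],
  [[20, -31, 0], [0, 0, 0], 1],
  [[20, -31, 0], [0, 0, 0], 1],
  [[20, -31, 0], [0, 0, 0], 1],
  [[12, -33, 0], [0, 0, 0], 1],
])

```text
clock: 8.28
eef_pos: [0.5867, 0.0478, 0.162]
tool_rot: [0.001, 1.0, 0.0, 0.001]
ft_force: [0.4, 0.7, 0.7]
grip_width: 0.0854
grasp_force: 0.0
```

Emit:
drive_tool([
  [[0, 0, 0], [0, 0, 0], 1],
  [[0, 0, 0], [0, 0, 0], 1],
  [[0, 0, 0], [0, 0, 0], 1],
])

```text
clock: 8.53
eef_pos: [0.5846, 0.0493, 0.1619]
tool_rot: [0.001, 1.0, 0.0, -0.001]
ft_force: [-0.4, 0.4, 0.4]
grip_width: 0.0853
grasp_force: 0.0
```

```bash
python3 - <<'E'
from h import *
cs=camera("side");o=get_obs();print(o["eef_pos"],o["joint_pos"])
save("b.png",cv2.resize(cs["image"][60:260,130:330],None,fx=2.8,fy=2.8))
E
```

```text
[0.58441289 0.05004701 0.16204484] [8.52027362e-02 4.48109243e-01 1.20552312e-01 1.24407875e+00
 4.35288073e-04 8.68665574e-02]
```

View pics/b.png

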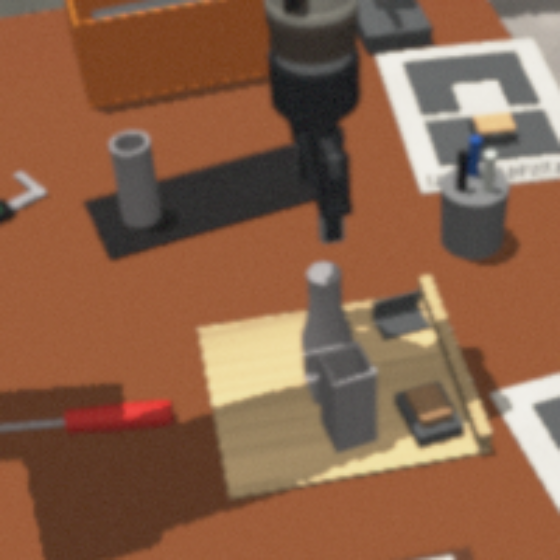

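The round tube stands on the mat (crop px ~138,180) and the gripper is over the jack.

Emit:
drive_tool([
  [[1, 0, -35], [0, 0, 0], 1],
  [[0, 0, -35], [0, 0, 0], 1],
  [[0, 0, -30], [0, 0, 0], 1],
  [[0, 0, 0], [0, 0, 0], 1],
  [[0, 0, 0], [0, 0, 0], 1],
])

```text
clock: 9.0
eef_pos: [0.5838, 0.0507, 0.061]
tool_rot: [-0.0, 1.0, -0.0, -0.002]
ft_force: [0.2, -0.5, 1.1]
grip_width: 0.0851
grasp_force: 0.0
```

Emit:
drive_tool([
  [[0, 0, 0], [0, 0, 0], 0],
  [[0, 0, 0], [0, 0, 0], 0],
  [[0, 0, 0], [0, 0, 0], 0],
  [[0, 0, 0], [0, 0, 0], 0],
  [[0, 0, 0], [0, 0, 0], 0],
  [[0, 0, 0], [0, 0, 0], 0],
  [[0, 0, 0], [0, 0, 0], 0],
  [[0, 0, 0], [0, 0, 0], 0],
])

```text
clock: 9.67
eef_pos: [0.5872, 0.0489, 0.064]
tool_rot: [0.002, 1.0, -0.0, 0.002]
ft_force: [0.7, -1.5, 5.4]
grip_width: 0.0301
grasp_force: 58.7
```

Emit:
drive_tool([
  [[0, 0, 20], [0, 0, 0], 0],
  [[0, 0, 30], [0, 0, 0], 0],
  [[0, 0, 30], [0, 0, 0], 0],
  [[1, 20, 0], [0, 0, 0], 0],
  [[1, 30, 0], [0, 0, 0], 0],
  [[2, 30, 0], [0, 0, 0], 0],
  [[1, 30, 0], [0, 0, 0], 0],
  [[1, 30, 0], [0, 0, 0], 0],
])

```text
clock: 10.33
eef_pos: [0.5908, 0.1901, 0.1409]
tool_rot: [0.002, 1.0, -0.0, -0.002]
ft_force: [0.9, -0.8, -4.8]
grip_width: 0.0298
grasp_force: 60.4
```

Emit:
drive_tool([
  [[1, 30, 0], [0, 0, 0], 0],
  [[2, 30, 0], [0, 0, 0], 0],
  [[1, 30, 0], [0, 0, 0], 0],
  [[1, 30, 0], [0, 0, 0], 0],
  [[1, 15, 0], [0, 0, 0], 0],
  [[0, 5, -30], [0, 0, 0], 0],
  [[0, 0, -30], [0, 0, 0], 0],
  [[0, 0, -8], [0, 0, 0], 0],
])

```text
clock: 11.0
eef_pos: [0.5934, 0.328, 0.067]
tool_rot: [0.001, 1.0, -0.003, -0.006]
ft_force: [-1.7, -1.2, -7.2]
grip_width: 0.0302
grasp_force: 60.2
```

Emit:
drive_tool([
  [[0, 0, -8], [0, 0, 0], 0],
  [[0, 0, -3], [0, 0, 0], 0],
  [[0, 0, -2], [0, 0, 0], 0],
  [[0, 0, -1], [0, 0, 0], 0],
  [[0, 0, 0], [0, 0, 0], 0],
])

```text
clock: 11.42
eef_pos: [0.5989, 0.3294, 0.0618]
tool_rot: [0.002, 1.0, 0.001, 0.001]
ft_force: [0.5, -1.1, -4.3]
grip_width: 0.0302
grasp_force: 60.2
```

Emit:
drive_tool([
  [[0, 0, -1.5], [0, 0, 0], 0],
  [[0, 0, 0], [0, 0, 0], 0],
  [[0, 0, 0], [0, 0, 0], 0],
])

```text
clock: 11.67
eef_pos: [0.5991, 0.3295, 0.0616]
tool_rot: [0.001, 1.0, 0.001, 0.002]
ft_force: [-3.5, -3.4, 6.8]
grip_width: 0.0302
grasp_force: 61.1
```

Emit:
drive_tool([
  [[0, 0, 0], [0, 0, 0], 1],
  [[0, 0, 0], [0, 0, 0], 1],
  [[0, 0, 0], [0, 0, 0], 1],
  [[0, 0, 0], [0, 0, 0], 1],
  [[0, 0, 0], [0, 0, 0], 1],
  [[0, 0, 30], [0, 0, 0], 1],
  [[0, 0, 35], [0, 0, 0], 1],
  [[0, 0, 35], [0, 0, 0], 1],
])

```text
clock: 12.33
eef_pos: [0.5971, 0.3289, 0.1584]
tool_rot: [0.001, 1.0, -0.001, -0.001]
ft_force: [0.6, -0.2, 0.3]
grip_width: 0.0853
grasp_force: 0.0
```

Emit:
drive_tool([
  [[-2, -33, 0], [0, 0, 1.5], 1],
  [[-2, -33, 0], [0, 0, 1.5], 1],
  [[-2, -33, 0], [0, 0, 1.5], 1],
  [[-2, -33, 0], [0, 0, 1.5], 1],
  [[-2, -33, 0], [0, 0, 1.5], 1],
  [[-2, -33, 0], [0, 0, 0], 1],
  [[-2, -33, 0], [0, 0, 0], 1],
  [[-2, -33, 0], [0, 0, 0], 1],
])

```text
clock: 13.0
eef_pos: [0.5817, 0.0639, 0.1588]
tool_rot: [-0.064, 0.998, 0.0, 0.0]
ft_force: [0.5, -0.6, 0.4]
grip_width: 0.0854
grasp_force: 0.0
```

Emit:
drive_tool([
  [[-2, -33, 0], [0, 0, 0], 1],
  [[-2, -33, 0], [0, 0, 0], 1],
  [[0, -33, 0], [0, 0, 0], 1],
  [[0, -30, 0], [0, 0, 0], 1],
  [[0, -4, 0], [0, 0, 0], 1],
  [[0, 0, 0], [0, 0, 0], 1],
  [[0, 0, 0], [0, 0, 0], 1],
])

```text
clock: 13.58
eef_pos: [0.5779, -0.0676, 0.1587]
tool_rot: [-0.064, 0.998, 0.0, -0.0]
ft_force: [-0.3, -0.4, -0.2]
grip_width: 0.0855
grasp_force: 0.0
```

```bash
python3 - <<'E'
from h import *
cs=camera("side");o=get_obs();print(o["eef_pos"],o["tool_rot"])
save("c.png",cv2.resize(cs["image"][60:260,130:330],None,fx=2.8,fy=2.8))
E
```

```text
[ 0.57793696 -0.06686192  0.15870526] [-6.45193495e-02  9.97916409e-01  2.98198866e-04 -7.69087379e-05]
```

View pics/c.png

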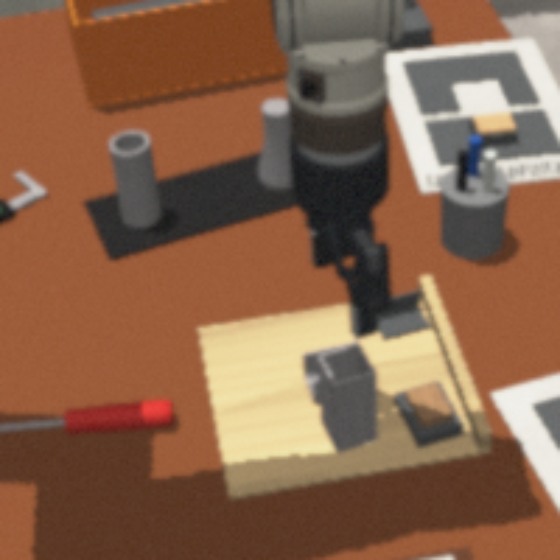

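Round tube (138,180) and jack (276,145) stand upright on the mat, and the gripper is above the square tube.

Emit:
drive_tool([
  [[1, 0, -35], [0, 0, 0], 1],
  [[0, 0, -35], [0, 0, 0], 1],
  [[0, 0, -30], [0, 0, 0], 1],
  [[0, 0, 0], [0, 0, 0], 1],
  [[0, 0, 0], [0, 0, 0], 1],
])

```text
clock: 14.05
eef_pos: [0.5773, -0.066, 0.0574]
tool_rot: [-0.065, 0.998, 0.001, -0.002]
ft_force: [0.5, -0.8, 0.5]
grip_width: 0.0855
grasp_force: 0.0
```

Emit:
drive_tool([
  [[0, 0, 0], [0, 0, 0], 0],
  [[0, 0, 0], [0, 0, 0], 0],
  [[0, 0, 0], [0, 0, 0], 0],
  [[0, 0, 0], [0, 0, 0], 0],
  [[0, 0, 0], [0, 0, 0], 0],
  [[0, 0, 0], [0, 0, 0], 0],
  [[0, 0, 0], [0, 0, 0], 0],
  [[0, 0, 0], [0, 0, 0], 0],
])

```text
clock: 14.72
eef_pos: [0.5805, -0.068, 0.061]
tool_rot: [-0.064, 0.998, -0.0, 0.002]
ft_force: [0.0, -0.6, 5.8]
grip_width: 0.0391
grasp_force: 60.1
```

Emit:
drive_tool([
  [[0, 0, 20], [0, 0, 0], 0],
  [[0, 0, 30], [0, 0, 0], 0],
  [[0, 0, 30], [0, 0, 0], 0],
  [[-6, 20, 0], [0, 0, 0], 0],
  [[-6, 32, 0], [0, 0, 0], 0],
  [[-6, 32, 0], [0, 0, 0], 0],
  [[-6, 32, 0], [0, 0, 0], 0],
  [[-6, 32, 0], [0, 0, 0], 0],
])

```text
clock: 15.38
eef_pos: [0.5478, 0.0813, 0.1384]
tool_rot: [-0.064, 0.998, 0.0, -0.001]
ft_force: [0.2, 0.4, -4.2]
grip_width: 0.0394
grasp_force: 61.8
```

Emit:
drive_tool([
  [[-6, 32, 0], [0, 0, 0], 0],
  [[-6, 32, 0], [0, 0, 0], 0],
  [[-6, 32, 0], [0, 0, 0], 0],
  [[-6, 32, 0], [0, 0, 0], 0],
  [[-5, 32, 0], [0, 0, 0], 0],
  [[-4, 32, 0], [0, 0, 0], 0],
  [[-2, 26, 0], [0, 0, 0], 0],
  [[0, 15, 0], [0, 0, 0], 0],
])

```text
clock: 16.05
eef_pos: [0.5126, 0.3161, 0.1382]
tool_rot: [-0.066, 0.998, 0.0, -0.001]
ft_force: [0.5, -0.0, -3.5]
grip_width: 0.0393
grasp_force: 62.0
```

Emit:
drive_tool([
  [[0, 0, -20], [0, 0, 0], 0],
  [[0, 0, -30], [0, 0, 0], 0],
  [[0, 0, -18], [0, 0, 0], 0],
  [[0, 0, -8], [0, 0, 0], 0],
  [[0, 0, -3], [0, 0, 0], 0],
  [[0, 0, -2], [0, 0, 0], 0],
  [[0, 0, 0], [0, 0, 0], 0],
  [[0, 0, 0], [0, 0, 0], 0],
])

```text
clock: 16.72
eef_pos: [0.5144, 0.3127, 0.0589]
tool_rot: [-0.064, 0.998, -0.0, 0.0]
ft_force: [-2.5, -0.8, 2.0]
grip_width: 0.0393
grasp_force: 62.3
```

Emit:
drive_tool([
  [[0, 0, -1], [0, 0, 0], 0],
  [[0, 0, 0], [0, 0, 0], 0],
])

```text
clock: 16.88
eef_pos: [0.5144, 0.3127, 0.0589]
tool_rot: [-0.064, 0.998, -0.0, 0.001]
ft_force: [-3.4, -3.6, 7.9]
grip_width: 0.0392
grasp_force: 63.3
```

Emit:
drive_tool([
  [[0, 0, 0], [0, 0, 0], 1],
  [[0, 0, 0], [0, 0, 0], 1],
  [[0, 0, 0], [0, 0, 0], 1],
  [[0, 0, 0], [0, 0, 0], 1],
  [[0, 0, 0], [0, 0, 0], 1],
  [[0, 0, 30], [0, 0, 0], 1],
  [[0, 0, 35], [0, 0, 0], 1],
  [[0, 0, 35], [0, 0, 0], 1],
])

```text
clock: 17.55
eef_pos: [0.5131, 0.3129, 0.1567]
tool_rot: [-0.064, 0.998, -0.001, -0.001]
ft_force: [1.1, -0.1, 1.1]
grip_width: 0.0856
grasp_force: 0.0
```

```bash
python3 - <<'E'
from h import *
c=camera("top");cs=camera("side");o=get_obs();print(o["eef_pos"],o["tool_rot"])
S=silhouettes("channel",c);s2=silhouettes("channel",cs)
for s,C in((S,c),(s2,cs)):
    if s: print(s[0]["conf"],s[0]["bbox"],fit("channel",[(C,s[0]["region"])],[.583,-.006,0.],.006))
if S and s2: print(fit("channel",[(c,S[0]["region"]),(cs,s2[0]["region"])],[.583,-.006,0.],.006))
a=cv2.resize(c["image"][150:270,200:305],None,fx=3.8,fy=3.8,interpolation=cv2.INTER_CUBIC);b=cv2.resize(cs["image"][90:210,150:255],None,fx=3.8,fy=3.8,interpolation=cv2.INTER_CUBIC);save("d.png",np.hstack([a,b]))
E
```

```text
[0.51767873 0.31564811 0.16389971] [-0.0642478   0.9979127   0.00304028  0.00576345]
0.83 [241.0, 191.5, 260.3, 219.4] (array([ 0.58140722, -0.00630229,  0.02744017]), np.float64(0.06661540269851685))
0.64 [234.0, 184.0, 259.1, 206.0] (array([ 0.57924776, -0.00799799,  0.04780318]), np.float64(0.0763237476348877))
(array([ 0.58058373, -0.00660386,  0.02878317]), np.float64(0.08504879474639893))
```

View pics/d.png

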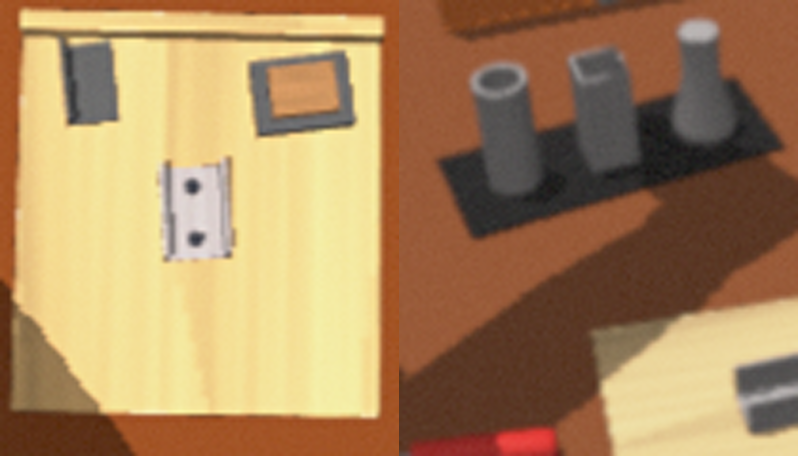

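All three supports stand on the mat; the channel sits alone at crop px ~(197,210), with yaw about +3°.

Emit:
drive_tool([
  [[7, -32, 0], [0, 0, -2.2], 1],
  [[7, -32, 0], [0, 0, -2.2], 1],
  [[7, -32, 0], [0, 0, 0], 1],
  [[7, -32, 0], [0, 0, 0], 1],
  [[7, -32, 0], [0, 0, 0], 1],
  [[7, -32, 0], [0, 0, 0], 1],
  [[7, -32, 0], [0, 0, 0], 1],
  [[7, -32, 0], [0, 0, 0], 1],
])

```text
clock: 18.42
eef_pos: [0.5688, 0.0557, 0.1548]
tool_rot: [-0.026, 1.0, -0.0, -0.002]
ft_force: [0.8, -0.2, 0.0]
grip_width: 0.0854
grasp_force: 0.0
```

Emit:
drive_tool([
  [[7, -32, 0], [0, 0, 0], 1],
  [[5, -32, 0], [0, 0, 0], 1],
  [[0, 0, -35], [0, 0, 0], 1],
  [[0, 0, -35], [0, 0, 0], 1],
  [[0, 0, -20], [0, 0, 0], 1],
  [[0, 0, 0], [0, 0, 0], 1],
  [[0, 0, 0], [0, 0, 0], 1],
])

```text
clock: 19.0
eef_pos: [0.5797, -0.0067, 0.0643]
tool_rot: [-0.026, 1.0, 0.0, -0.003]
ft_force: [0.8, 0.7, 1.8]
grip_width: 0.0854
grasp_force: 0.0
```

```bash
python3 - <<'E'
from h import *
c=camera("top");cs=camera("side");o=get_obs();print(o["eef_pos"],o["tool_rot"])
print(atz(c,374.9,224.5,.004))
S=silhouettes("clipboard",c);print(fit("clipboard",[(c,S[0]["region"])],[.533,-.296,-.04],0))
# rectangle by drawing model fit: darkness along the projected lines
g=[cv2.GaussianBlur(cv2.cvtColor(x["image"],cv2.COLOR_RGB2GRAY),(3,3),0).astype(np.float32) for x in(c,cs)]
t=np.linspace(-1,1,60);L,W=.032,.024
R=np.r_[np.c_[t*L,0*t+W],np.c_[t*L,0*t-W],np.c_[0*t+L,t*W],np.c_[0*t-L,t*W]]
def f(p,k):
    a,b=np.cos(p[2]),np.sin(p[2]);P=np.c_[R@np.array([[a,b],[-b,a]])+p[:2],np.full(len(R),.004)]
    uv=proj((c,cs)[k],P).astype(np.float32);return cv2.remap(g[k],uv[:,:1],uv[:,1:],1).mean()
for k in(0,1):
    best=min((f((x,y,w),k),x,y,w) for x in np.arange(.523,.544,.001) for y in np.arange(-.306,-.285,.001) for w in np.arange(-.1,.03,.02));print(best)
E
```

```text
[ 0.58270099 -0.00649972  0.06764601] [-2.59998303e-02  9.99661745e-01 -1.33495873e-05  6.35727409e-04]
[ 0.53426861 -0.2958423   0.004     ]
(array([ 0.53259142, -0.29620375, -0.04249871]), np.float64(0.04874485731124878))
(np.float32(189.25865), np.float64(0.534), np.float64(-0.296), np.float64(-0.039999999999999994))
(np.float32(205.5223), np.float64(0.533), np.float64(-0.295), np.float64(-0.039999999999999994))
```

Emit:
drive_tool([
  [[0, 0, -25], [0, 0, 0], 1],
  [[0, 0, -20], [0, 0, 0], 1],
  [[0, 0, -9], [0, 0, 0], 1],
  [[0, 0, -3], [0, 0, 0], 1],
  [[0, 0, 0], [0, 0, 0], 1],
  [[0, 0, 0], [0, 0, 0], 1],
])

```text
clock: 19.65
eef_pos: [0.5831, -0.0066, 0.0112]
tool_rot: [-0.026, 1.0, -0.0, 0.001]
ft_force: [-0.1, -0.3, 0.2]
grip_width: 0.0854
grasp_force: 0.0
```

Emit:
drive_tool([
  [[0, 0, 0], [0, 0, 0], 0],
  [[0, 0, 0], [0, 0, 0], 0],
  [[0, 0, 0], [0, 0, 0], 0],
  [[0, 0, 0], [0, 0, 0], 0],
  [[0, 0, 0], [0, 0, 0], 0],
  [[0, 0, 0], [0, 0, 0], 0],
  [[0, 0, 0], [0, 0, 0], 0],
  [[0, 0, 0], [0, 0, 0], 0],
])

```text
clock: 20.32
eef_pos: [0.5827, -0.0067, 0.0107]
tool_rot: [-0.026, 1.0, -0.0, 0.001]
ft_force: [-0.6, -0.6, 6.8]
grip_width: 0.039
grasp_force: 62.5
```

Emit:
drive_tool([
  [[0, 0, 20], [0, 0, 0], 0],
  [[0, 0, 30], [0, 0, 0], 0],
  [[-5, -25, 0], [0, 0, -1], 0],
  [[-5, -32, 0], [0, 0, -1], 0],
  [[-5, -32, 0], [0, 0, -1], 0],
  [[-5, -32, 0], [0, 0, -1], 0],
  [[-5, -32, 0], [0, 0, -1.3], 0],
  [[-5, -32, 0], [0, 0, 0], 0],
])

```text
clock: 20.98
eef_pos: [0.5507, -0.1928, 0.0589]
tool_rot: [0.021, 1.0, 0.0, -0.001]
ft_force: [-0.2, -0.5, -2.1]
grip_width: 0.0393
grasp_force: 61.9
```

Emit:
drive_tool([
  [[-5, -32, 0], [0, 0, 0], 0],
  [[-5, -32, 0], [0, 0, 0], 0],
  [[-5, -25, 0], [0, 0, 0], 0],
  [[-3, -15, 0], [0, 0, 0], 0],
  [[0, 0, -25], [0, 0, 0], 0],
  [[0, 0, -15], [0, 0, 0], 0],
  [[0, 0, 0], [0, 0, 0], 0],
  [[0, 0, 0], [0, 0, 0], 0],
])

```text
clock: 21.65
eef_pos: [0.5326, -0.2945, 0.0183]
tool_rot: [0.02, 1.0, 0.001, -0.002]
ft_force: [0.5, 0.1, -1.3]
grip_width: 0.0389
grasp_force: 61.9
```

```bash
python3 - <<'E'
from h import *
cs=camera("side");o=get_obs();print(o["eef_pos"],o["tool_rot"])
save("e.png",cv2.resize(cs["image"][220:340,190:330],None,fx=4,fy=4))
E
```

```text
[ 0.53380517 -0.29499891  0.01960531] [ 2.00237172e-02  9.99799285e-01  3.75516502e-04 -5.47472110e-04]
```

View pics/e.png

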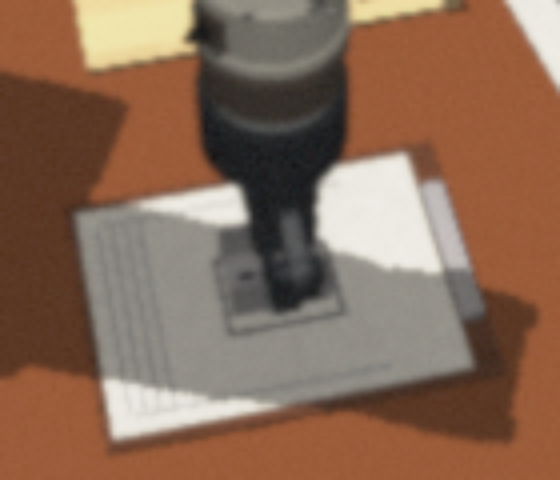

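The channel hangs over the rectangle (crop px ~280,285), so I set it down.

Emit:
drive_tool([
  [[1, 0, -5], [0, 0, 0], 0],
  [[0, 0, -3], [0, 0, 0], 0],
  [[0, 0, -2], [0, 0, 0], 0],
  [[0, 0, -1], [0, 0, 0], 0],
  [[0, 0, 0], [0, 0, 0], 0],
  [[0, 0, 0], [0, 0, 0], 0],
])

```text
clock: 22.2
eef_pos: [0.535, -0.2957, 0.009]
tool_rot: [0.02, 1.0, -0.0, 0.0]
ft_force: [0.0, -0.6, -0.9]
grip_width: 0.0392
grasp_force: 62.0
```

Emit:
drive_tool([
  [[0, 0, -1], [0, 0, 0], 0],
  [[0, 0, -1], [0, 0, 0], 0],
  [[0, 0, 0], [0, 0, 0], 0],
])

```text
clock: 22.45
eef_pos: [0.5352, -0.2958, 0.0087]
tool_rot: [0.02, 1.0, -0.0, 0.001]
ft_force: [-2.2, 1.4, 8.0]
grip_width: 0.0391
grasp_force: 63.1
```

Contact. Release, rise, and move back toward the middle so the cameras can see.

Emit:
drive_tool([
  [[0, 0, 0], [0, 0, 0], 1],
  [[0, 0, 0], [0, 0, 0], 1],
  [[0, 0, 0], [0, 0, 0], 1],
  [[0, 0, 0], [0, 0, 0], 1],
  [[0, 0, 0], [0, 0, 0], 1],
  [[0, 0, 30], [0, 0, 0], 1],
  [[0, 0, 40], [0, 0, 0], 1],
  [[0, 0, 40], [0, 0, 0], 1],
])

```text
clock: 23.12
eef_pos: [0.5336, -0.295, 0.1163]
tool_rot: [0.02, 1.0, 0.001, -0.002]
ft_force: [1.6, 0.2, 0.8]
grip_width: 0.0852
grasp_force: 0.0
```

Emit:
drive_tool([
  [[-3, 30, 20], [0, 0, 2], 1],
  [[-3, 35, 10], [0, 0, 2], 1],
  [[0, 38, 5], [0, 0, 2], 1],
  [[0, 38, 5], [0, 0, 2], 1],
  [[0, 38, 0], [0, 0, 1.8], 1],
  [[0, 38, 0], [0, 0, 0], 1],
  [[0, 38, 0], [0, 0, 0], 1],
  [[0, 38, 0], [0, 0, 0], 1],
])

```text
clock: 23.78
eef_pos: [0.5286, -0.001, 0.1569]
tool_rot: [-0.065, 0.998, -0.0, 0.0]
ft_force: [1.4, 0.2, -0.2]
grip_width: 0.0855
grasp_force: 0.0
```

```bash
python3 - <<'E'
from h import *
c=camera("top");cs=camera("side");o=get_obs();print(o["eef_pos"],o["tool_rot"])
for C in(c,cs):
    s=silhouettes("channel",C)
    if s: print(s[0]["conf"],s[0]["bbox"],fit("channel",[(C,s[0]["region"])],[.533,-.296,-.04],.004))
    s=silhouettes("square_tube",C)
    if s: print("sq",s[0]["conf"],fit("square_tube",[(C,s[0]["region"])],[.514,.313,.13],.004))
a=cv2.resize(c["image"][165:285,330:420],None,fx=4,fy=4,interpolation=cv2.INTER_CUBIC);b=cv2.resize(cs["image"][240:340,200:320],None,fx=4,fy=4.8,interpolation=cv2.INTER_CUBIC);save("f.png",cv2.resize(np.hstack([a,b]),(800,460)))
E
```

```text
[0.52866576 0.0024445  0.15683476] [-6.89022155e-02  9.97623010e-01  9.01843708e-04  4.67622012e-05]
0.78 [365.4, 207.7, 389.6, 241.0] (array([ 0.5352747 , -0.29455081, -0.00775371]), np.float64(0.07243174314498901))
sq 0.64 (array([0.51299604, 0.3114401 , 0.16538893]), np.float64(0.057486772537231445))
0.94 [244.7, 275.2, 273.0, 303.8] (array([ 0.5339984 , -0.2950637 , -0.08850676]), np.float64(0.07960951328277588))
sq 0.55 (array([0.51091725, 0.31018493, 0.12837679]), np.float64(0.1303960084915161))
```

View pics/f.png

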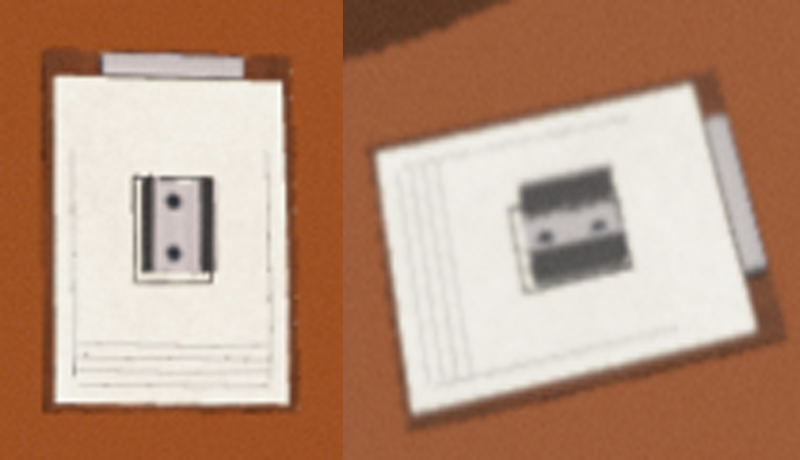

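The channel lies in the rectangle, open side up, about 2 mm off centre (crop px ~174,228). I now fetch the square tube.

Emit:
drive_tool([
  [[-2, 38, 0], [0, 0, 0], 1],
  [[-2, 38, 0], [0, 0, 0], 1],
  [[-2, 38, 0], [0, 0, 0], 1],
  [[-2, 38, 0], [0, 0, 0], 1],
  [[-2, 38, 0], [0, 0, 0], 1],
  [[-2, 38, 0], [0, 0, 0], 1],
  [[-2, 38, 0], [0, 0, 0], 1],
  [[0, 38, 0], [0, 0, 0], 1],
])

```text
clock: 24.75
eef_pos: [0.5155, 0.3011, 0.1568]
tool_rot: [-0.063, 0.998, -0.0, -0.0]
ft_force: [1.1, -0.5, 0.2]
grip_width: 0.0854
grasp_force: 0.0
```

Emit:
drive_tool([
  [[0, 5, 0], [0, 0, 0], 1],
  [[0, 0, 0], [0, 0, 0], 1],
  [[0, 0, 0], [0, 0, 0], 1],
  [[0, 0, 0], [0, 0, 0], 1],
])

```text
clock: 25.08
eef_pos: [0.5154, 0.3041, 0.1566]
tool_rot: [-0.064, 0.998, -0.0, -0.0]
ft_force: [-0.7, -0.7, -0.1]
grip_width: 0.0853
grasp_force: 0.0
```

Emit:
drive_tool([
  [[-1, 8.5, 0], [0, 0, 0], 1],
  [[0, 0, -30], [0, 0, 0], 1],
  [[0, 0, -35], [0, 0, 0], 1],
  [[0, 0, -25], [0, 0, 0], 1],
  [[0, 0, -8], [0, 0, 0], 1],
  [[0, 0, 0], [0, 0, 0], 1],
  [[0, 0, 0], [0, 0, 0], 1],
])

```text
clock: 25.67
eef_pos: [0.5145, 0.3145, 0.0596]
tool_rot: [-0.065, 0.998, 0.0, 0.0]
ft_force: [0.4, 0.7, -0.5]
grip_width: 0.0853
grasp_force: 0.0
```

Emit:
drive_tool([
  [[0, 0, 0], [0, 0, 0], 0],
  [[0, 0, 0], [0, 0, 0], 0],
  [[0, 0, 0], [0, 0, 0], 0],
  [[0, 0, 0], [0, 0, 0], 0],
  [[0, 0, 0], [0, 0, 0], 0],
  [[0, 0, 0], [0, 0, 0], 0],
  [[0, 0, 0], [0, 0, 0], 0],
  [[0, 0, 0], [0, 0, 0], 0],
])

```text
clock: 26.33
eef_pos: [0.515, 0.3149, 0.0604]
tool_rot: [-0.065, 0.998, 0.0, 0.001]
ft_force: [-0.6, -2.2, 6.5]
grip_width: 0.0394
grasp_force: 61.3
```

Emit:
drive_tool([
  [[0, 0, 20], [0, 0, 0], 0],
  [[0, 0, 30], [0, 0, 0], 0],
  [[0, 0, 30], [0, 0, 0], 0],
  [[6, -20, 0], [0, 0, 0], 0],
  [[6, -32, 0], [0, 0, 0], 0],
  [[6, -32, 0], [0, 0, 0], 0],
  [[6, -32, 0], [0, 0, 0], 0],
  [[6, -32, 0], [0, 0, 0], 0],
])

```text
clock: 27.0
eef_pos: [0.5431, 0.1656, 0.1379]
tool_rot: [-0.066, 0.998, -0.0, -0.001]
ft_force: [0.6, -0.9, -3.9]
grip_width: 0.0396
grasp_force: 61.4
```

Emit:
drive_tool([
  [[6, -32, 0], [0, 0, 0], 0],
  [[6, -32, 0], [0, 0, 0], 0],
  [[6, -32, 0], [0, 0, 0], 0],
  [[6, -32, 0], [0, 0, 0], 0],
  [[6, -32, 0], [0, 0, 0], 0],
  [[5, -32, 0], [0, 0, 0], 0],
  [[0, -27, 0], [0, 0, 0], 0],
  [[0, -15, 0], [0, 0, 0], 0],
])

```text
clock: 27.67
eef_pos: [0.5782, -0.0703, 0.1377]
tool_rot: [-0.064, 0.998, -0.0, -0.001]
ft_force: [0.1, 0.1, -3.8]
grip_width: 0.0395
grasp_force: 61.5
```

Emit:
drive_tool([
  [[0, 0, -25], [0, 0, 0], 0],
  [[0, 0, -30], [0, 0, 0], 0],
  [[0, 0, -12], [0, 0, 0], 0],
  [[0, 0, 0], [0, 0, 0], 0],
  [[0, 0, 0], [0, 0, 0], 0],
])

```text
clock: 28.08
eef_pos: [0.5776, -0.0669, 0.0704]
tool_rot: [-0.065, 0.998, 0.0, -0.002]
ft_force: [-0.1, -0.5, -4.2]
grip_width: 0.0394
grasp_force: 61.5
```

Lower to contact (expected around z 0.060).

Emit:
drive_tool([
  [[0, 0, -6], [0, 0, 0], 0],
  [[0, 0, -3], [0, 0, 0], 0],
  [[0, 0, -1], [0, 0, 0], 0],
  [[0, 0, 0], [0, 0, 0], 0],
  [[0, 0, 0], [0, 0, 0], 0],
])

```text
clock: 28.5
eef_pos: [0.5795, -0.0671, 0.0625]
tool_rot: [-0.065, 0.998, -0.0, 0.001]
ft_force: [-0.9, 0.0, -3.4]
grip_width: 0.0393
grasp_force: 61.4
```

Emit:
drive_tool([
  [[0, 0, -1], [0, 0, 0], 0],
  [[0, 0, -1], [0, 0, 0], 0],
  [[0, 0, 0], [0, 0, 0], 0],
])

```text
clock: 28.75
eef_pos: [0.5797, -0.0672, 0.0624]
tool_rot: [-0.065, 0.998, -0.0, 0.001]
ft_force: [-2.4, 0.0, 7.9]
grip_width: 0.039
grasp_force: 62.2
```

Emit:
drive_tool([
  [[0, 0, 0], [0, 0, 0], 1],
  [[0, 0, 0], [0, 0, 0], 1],
  [[0, 0, 0], [0, 0, 0], 1],
  [[0, 0, 0], [0, 0, 0], 1],
  [[0, 0, 0], [0, 0, 0], 1],
  [[0, 0, 30], [0, 0, 0], 1],
  [[0, 0, 35], [0, 0, 0], 1],
  [[0, 0, 35], [0, 0, 0], 1],
])

```text
clock: 29.42
eef_pos: [0.5779, -0.0671, 0.1597]
tool_rot: [-0.065, 0.998, 0.0, -0.002]
ft_force: [0.6, -1.8, 0.7]
grip_width: 0.0854
grasp_force: 0.0
```

Emit:
drive_tool([
  [[2, 33, 0], [0, 0, -1.5], 1],
  [[2, 33, 0], [0, 0, -1.5], 1],
  [[2, 33, 0], [0, 0, -1.5], 1],
  [[2, 33, 0], [0, 0, -1.5], 1],
  [[2, 33, 0], [0, 0, -1.4], 1],
  [[2, 33, 0], [0, 0, 0], 1],
  [[2, 33, 0], [0, 0, 0], 1],
  [[2, 33, 0], [0, 0, 0], 1],
])

```text
clock: 30.08
eef_pos: [0.5948, 0.1984, 0.1596]
tool_rot: [-0.001, 1.0, -0.0, -0.0]
ft_force: [0.4, 0.5, -0.0]
grip_width: 0.0854
grasp_force: 0.0
```

Emit:
drive_tool([
  [[2, 33, 0], [0, 0, 0], 1],
  [[2, 33, 0], [0, 0, 0], 1],
  [[0, 33, 0], [0, 0, 0], 1],
  [[0, 31, 0], [0, 0, 0], 1],
  [[0, 3, 0], [0, 0, 0], 1],
  [[0, 0, 0], [0, 0, 0], 1],
  [[0, 0, 0], [0, 0, 0], 1],
  [[0, 0, 0], [0, 0, 0], 1],
])

```text
clock: 30.75
eef_pos: [0.599, 0.3284, 0.1596]
tool_rot: [0.0, 1.0, -0.0, -0.0]
ft_force: [0.3, -0.6, 0.6]
grip_width: 0.0855
grasp_force: 0.0
```

```bash
python3 - <<'E'
from h import *
c=camera("top");cs=camera("side");o=get_obs();print(o["eef_pos"],o["tool_rot"])
for C in(c,cs):
    s=silhouettes("square_tube",C)
    if s: print("sq",s[0]["conf"],fit("square_tube",[(C,s[0]["region"])],[.579,-.068,.13],.006))
E
```

```text
[0.5992763  0.32815925 0.15998765] [ 4.86830942e-04  9.99999866e-01 -1.67752626e-04 -4.36686010e-05]
sq 0.91 (array([ 0.57732495, -0.06844858,  0.1659748 ]), np.float64(0.05611997842788696))
sq 0.82 (array([ 0.57593013, -0.06873947,  0.30327812]), np.float64(0.07966989278793335))
```

The square tube is back within about 2 mm. Next the jack.

Emit:
drive_tool([
  [[0, 1, -35], [0, 0, 0], 1],
  [[0, 0, -35], [0, 0, 0], 1],
  [[0, 0, -25], [0, 0, 0], 1],
  [[0, 0, -3], [0, 0, 0], 1],
  [[0, 0, 0], [0, 0, 0], 1],
  [[0, 0, 0], [0, 0, 0], 1],
])

```text
clock: 31.45
eef_pos: [0.6, 0.3308, 0.0634]
tool_rot: [-0.0, 1.0, 0.0, 0.001]
ft_force: [0.4, 0.5, 0.1]
grip_width: 0.0852
grasp_force: 0.0
```

Emit:
drive_tool([
  [[0, 0, 0], [0, 0, 0], 0],
  [[0, 0, 0], [0, 0, 0], 0],
  [[0, 0, 0], [0, 0, 0], 0],
  [[0, 0, 0], [0, 0, 0], 0],
  [[0, 0, 0], [0, 0, 0], 0],
  [[0, 0, 0], [0, 0, 0], 0],
  [[0, 0, 0], [0, 0, 0], 0],
  [[0, 0, 0], [0, 0, 0], 0],
])

```text
clock: 32.12
eef_pos: [0.5996, 0.3307, 0.063]
tool_rot: [-0.0, 1.0, 0.0, 0.001]
ft_force: [-0.7, -2.2, 5.4]
grip_width: 0.0299
grasp_force: 59.1
```

Emit:
drive_tool([
  [[0, 0, 20], [0, 0, 0], 0],
  [[0, 0, 30], [0, 0, 0], 0],
  [[0, 0, 30], [0, 0, 0], 0],
  [[-1.5, -20, 0], [0, 0, 0], 0],
  [[-1.5, -30, 0], [0, 0, 0], 0],
  [[-1.5, -30, 0], [0, 0, 0], 0],
  [[-1.5, -30, 0], [0, 0, 0], 0],
  [[-1.5, -30, 0], [0, 0, 0], 0],
])

```text
clock: 32.78
eef_pos: [0.5898, 0.1896, 0.1398]
tool_rot: [-0.001, 1.0, -0.0, -0.002]
ft_force: [0.8, -0.4, -5.2]
grip_width: 0.03
grasp_force: 60.2
```

Emit:
drive_tool([
  [[-1.5, -30, 0], [0, 0, 0], 0],
  [[-1.5, -30, 0], [0, 0, 0], 0],
  [[-1.5, -30, 0], [0, 0, 0], 0],
  [[-1.5, -30, 0], [0, 0, 0], 0],
  [[0, -16, 0], [0, 0, 0], 0],
  [[0, -5, -30], [0, 0, 0], 0],
  [[0, 0, -30], [0, 0, 0], 0],
  [[0, 0, -8], [0, 0, 0], 0],
])

```text
clock: 33.45
eef_pos: [0.5807, 0.0488, 0.0678]
tool_rot: [0.0, 1.0, -0.0, -0.006]
ft_force: [-3.0, 0.2, -6.0]
grip_width: 0.0297
grasp_force: 60.3
```

Emit:
drive_tool([
  [[0, 0, -6], [0, 0, 0], 0],
  [[0, 0, -3], [0, 0, 0], 0],
  [[0, 0, -1], [0, 0, 0], 0],
  [[0, 0, 0], [0, 0, 0], 0],
  [[0, 0, 0], [0, 0, 0], 0],
])

```text
clock: 33.87
eef_pos: [0.5857, 0.0503, 0.0651]
tool_rot: [-0.001, 1.0, -0.0, 0.0]
ft_force: [-2.5, -1.3, 2.0]
grip_width: 0.0299
grasp_force: 60.8
```

Emit:
drive_tool([
  [[0, 0, -1], [0, 0, 0], 0],
  [[0, 0, 0], [0, 0, 0], 0],
])

```text
clock: 34.03
eef_pos: [0.5858, 0.0502, 0.065]
tool_rot: [-0.001, 1.0, 0.0, 0.001]
ft_force: [-4.3, -1.2, 6.5]
grip_width: 0.0303
grasp_force: 62.0
```

Emit:
drive_tool([
  [[0, 0, 0], [0, 0, 0], 1],
  [[0, 0, 0], [0, 0, 0], 1],
  [[0, 0, 0], [0, 0, 0], 1],
  [[0, 0, 0], [0, 0, 0], 1],
  [[0, 0, 0], [0, 0, 0], 1],
  [[0, 0, 30], [0, 0, 0], 1],
  [[0, 0, 35], [0, 0, 0], 1],
  [[0, 0, 35], [0, 0, 0], 1],
])

```text
clock: 34.7
eef_pos: [0.5845, 0.0498, 0.1628]
tool_rot: [-0.001, 1.0, -0.0, -0.002]
ft_force: [1.0, -1.0, -0.4]
grip_width: 0.0855
grasp_force: 0.0
```

Emit:
drive_tool([
  [[-20, 32, 0], [0, 0, 0], 1],
  [[-20, 32, 0], [0, 0, 0], 1],
  [[-20, 32, 0], [0, 0, 0], 1],
  [[-20, 32, 0], [0, 0, 0], 1],
  [[-20, 32, 0], [0, 0, 0], 1],
  [[-20, 32, 0], [0, 0, 0], 1],
  [[-20, 32, 0], [0, 0, 0], 1],
  [[-11, 25, 0], [0, 0, 0], 1],
])

```text
clock: 35.37
eef_pos: [0.4322, 0.3009, 0.1629]
tool_rot: [-0.001, 1.0, 0.0, -0.0]
ft_force: [0.7, -0.1, 0.1]
grip_width: 0.0851
grasp_force: 0.0
```

Emit:
drive_tool([
  [[0, 0, 0], [0, 0, 0], 1],
  [[0, 0, 0], [0, 0, 0], 1],
  [[0, 0, 0], [0, 0, 0], 1],
])

```text
clock: 35.62
eef_pos: [0.4346, 0.2987, 0.1627]
tool_rot: [-0.001, 1.0, -0.0, 0.0]
ft_force: [0.9, -0.6, -0.2]
grip_width: 0.0854
grasp_force: 0.0
```

```bash
python3 - <<'E'
from h import *
c=camera("top");cs=camera("side");o=get_obs();print(o["eef_pos"],o["tool_rot"])
for C in(c,cs):
    s=silhouettes("jack",C)
    if s: print("jack",s[0]["conf"],fit("jack",[(C,s[0]["region"])],[.586,.05,0],.006,False))
E
```

```text
[0.4350207  0.29785817 0.16271563] [ 2.63012734e-04  9.99999950e-01 -1.76747381e-04  8.18106964e-06]
jack 0.81 (array([0.5840852 , 0.04947496, 0.04098867]), np.float64(0.05345118045806885))
jack 0.7 (array([0.58061415, 0.05345486, 0.10700634]), np.float64(0.11427640914916992))
```

The jack is back within about 2 mm. Last is the round tube.

Emit:
drive_tool([
  [[-1, 1, -35], [0, 0, 0], 1],
  [[0, 0, -35], [0, 0, 0], 1],
  [[0, 0, -23], [0, 0, 0], 1],
  [[0, 0, -3], [0, 0, 0], 1],
  [[0, 0, 0], [0, 0, 0], 1],
  [[0, 0, 0], [0, 0, 0], 1],
])

```text
clock: 36.32
eef_pos: [0.4345, 0.2998, 0.0679]
tool_rot: [-0.0, 1.0, 0.0, 0.001]
ft_force: [-0.0, 0.9, -0.1]
grip_width: 0.0851
grasp_force: 0.0
```

Emit:
drive_tool([
  [[0, 0, 0], [0, 0, 0], 0],
  [[0, 0, 0], [0, 0, 0], 0],
  [[0, 0, 0], [0, 0, 0], 0],
  [[0, 0, 0], [0, 0, 0], 0],
  [[0, 0, 0], [0, 0, 0], 0],
  [[0, 0, 0], [0, 0, 0], 0],
  [[0, 0, 0], [0, 0, 0], 0],
  [[0, 0, 0], [0, 0, 0], 0],
])

```text
clock: 36.98
eef_pos: [0.4345, 0.3004, 0.0683]
tool_rot: [-0.001, 1.0, 0.001, 0.001]
ft_force: [0.3, -0.4, 7.3]
grip_width: 0.0418
grasp_force: 62.2
```

Emit:
drive_tool([
  [[0, 0, 20], [0, 0, 0], 0],
  [[0, 0, 30], [0, 0, 0], 0],
  [[0, 0, 30], [0, 0, 0], 0],
  [[8, -20, 0], [0, 0, 0], 0],
  [[8, -32, 0], [0, 0, 0], 0],
  [[8, -32, 0], [0, 0, 0], 0],
  [[8, -32, 0], [0, 0, 0], 0],
  [[8, -32, 0], [0, 0, 0], 0],
])

```text
clock: 37.65
eef_pos: [0.4723, 0.1503, 0.1457]
tool_rot: [-0.001, 1.0, -0.0, -0.001]
ft_force: [0.7, -0.8, -5.1]
grip_width: 0.0421
grasp_force: 62.8
```

Emit:
drive_tool([
  [[8, -32, 0], [0, 0, 0], 0],
  [[8, -32, 0], [0, 0, 0], 0],
  [[8, -32, 0], [0, 0, 0], 0],
  [[8, -32, 0], [0, 0, 0], 0],
  [[7, -24, 0], [0, 0, 0], 0],
  [[0, -10, -10], [0, 0, 0], 0],
  [[0, 0, -30], [0, 0, 0], 0],
  [[0, 0, -28], [0, 0, 0], 0],
])

```text
clock: 38.32
eef_pos: [0.5127, -0.011, 0.078]
tool_rot: [0.0, 1.0, 0.0, 0.001]
ft_force: [-0.8, 0.0, -5.6]
grip_width: 0.0421
grasp_force: 62.9
```

Emit:
drive_tool([
  [[0, 0, -6], [0, 0, 0], 0],
  [[0, 0, -3], [0, 0, 0], 0],
  [[0, 0, -1], [0, 0, 0], 0],
  [[0, 0, 0], [0, 0, 0], 0],
  [[0, 0, 0], [0, 0, 0], 0],
])

```text
clock: 38.73
eef_pos: [0.5097, -0.0103, 0.0702]
tool_rot: [-0.001, 1.0, -0.001, -0.002]
ft_force: [-7.8, -1.8, 11.6]
grip_width: 0.0421
grasp_force: 65.1
```

Emit:
drive_tool([
  [[0, 0, 1], [0, 0, 0], 0],
  [[0, 0, 0], [0, 0, 0], 0],
  [[0, 0, 0], [0, 0, 0], 0],
])

```text
clock: 38.98
eef_pos: [0.5116, -0.0097, 0.0701]
tool_rot: [-0.001, 1.0, 0.0, -0.001]
ft_force: [-3.2, -0.1, 4.0]
grip_width: 0.042
grasp_force: 64.0
```

Emit:
drive_tool([
  [[0, 0, 0], [0, 0, 0], 1],
  [[0, 0, 0], [0, 0, 0], 1],
  [[0, 0, 0], [0, 0, 0], 1],
  [[0, 0, 0], [0, 0, 0], 1],
  [[0, 0, 0], [0, 0, 0], 1],
  [[0, 0, 30], [0, 0, 0], 1],
  [[0, 0, 35], [0, 0, 0], 1],
  [[0, 0, 35], [0, 0, 0], 1],
])

```text
clock: 39.65
eef_pos: [0.5116, -0.0102, 0.1701]
tool_rot: [-0.001, 1.0, 0.0, -0.001]
ft_force: [0.3, 0.8, -0.6]
grip_width: 0.0852
grasp_force: 0.0
```

Emit:
drive_tool([
  [[-20, 32, 10], [0, 0, 0], 1],
  [[-20, 32, 10], [0, 0, 0], 1],
  [[-15, 32, 0], [0, 0, 0], 1],
  [[-15, 32, 0], [0, 0, 0], 1],
  [[-10, 32, 0], [0, 0, 0], 1],
  [[0, 32, 0], [0, 0, 0], 1],
  [[0, 32, 0], [0, 0, 0], 1],
  [[0, 32, 0], [0, 0, 0], 1],
])

```text
clock: 40.32
eef_pos: [0.4322, 0.2475, 0.1902]
tool_rot: [-0.001, 1.0, 0.0, 0.001]
ft_force: [1.2, -0.3, -0.0]
grip_width: 0.0852
grasp_force: 0.0
```

```bash
python3 - <<'E'
from h import *
c=camera("top");cs=camera("side")
for n,p,z in(("jack",[.586,.05,0],.006),("square_tube",[.579,-.068,.13],.006),("channel",[.534,-.295,-.04],.004),("angle",[.661,.0565,.13],.006)):
    s=silhouettes(n,c)
    if s: print(n,fit(n,[(c,s[0]["region"])],p,z,n!="jack"))
old=cv2.imread("pics/top0.png")[...,::-1]
g=lambda x:cv2.resize(x[145:270,200:305],None,fx=3.7,fy=3.7,interpolation=cv2.INTER_CUBIC)
save("g.png",np.hstack([g(old),g(c["image"])]))
o0=cv2.imread("pics/side0.png")[...,::-1];save("gs.png",np.hstack([cv2.resize(x[100:340,190:330],None,fx=2.4,fy=2.4) for x in(o0,cs["image"])]))
E
```

```text
jack (array([ 0.58360817,  0.04990879, -0.00129394]), np.float64(0.050244927406311035))
square_tube (array([ 0.57828436, -0.06923697,  0.1474576 ]), np.float64(0.0753169059753418))
channel (array([ 0.53457861, -0.29563401, -0.05824591]), np.float64(0.061920881271362305))
angle (array([0.6620754 , 0.05640762, 0.11300094]), np.float64(0.13968801498413086))
```

View pics/g.png

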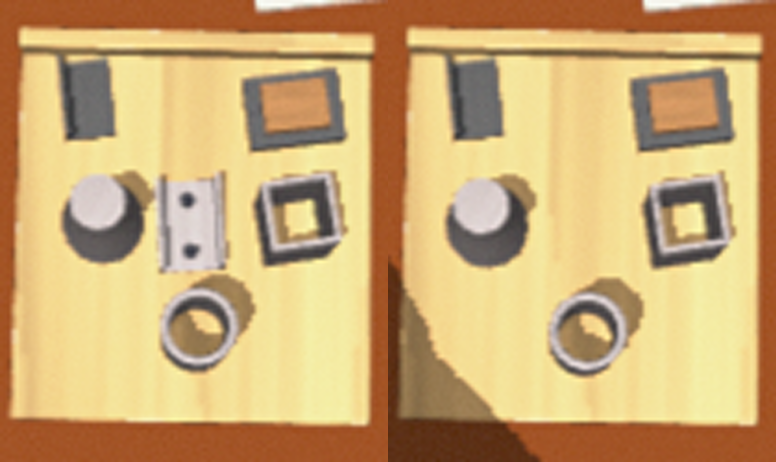

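View pics/gs.png

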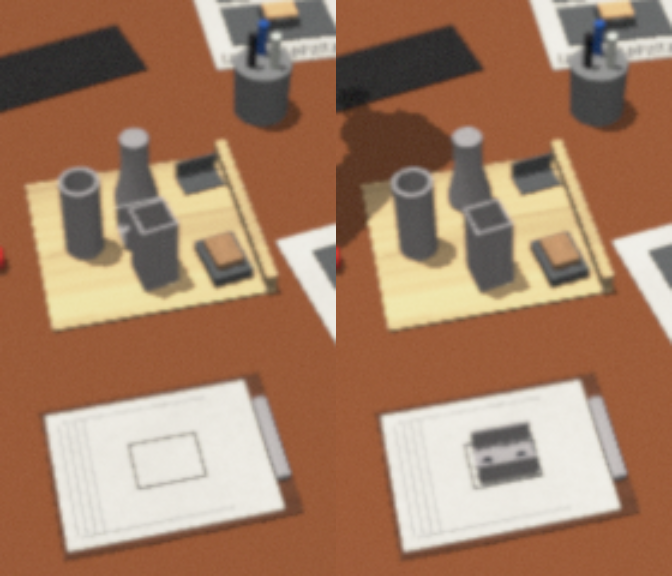

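Before and after (left and right halves), the supports match their starting spots within a few mm (round tube at 200,330 → 588,333). The channel is in the rectangle and the bystanders have not moved, so I hand the job in.

```bash
python3 -c "
from workcell import job_done;print(job_done())"
```

```text
the job is handed in; nothing more can be done
None
```

The job is handed in: by the last pictures, the channel lies open side up about 1–2 mm from the rectangle's centre, all three supports stand upright within a few mm of their starts, and the angle piece and marker pot were not moved. The hand-in returned no verdict.

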